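# Take a cartridge out through the isolator's pass box

### The arm

A 7-joint arm with a two-finger parallel gripper is mounted at the origin on the work surface. World frame = base frame: x ahead of the robot, y to its left, z up, the work surface at z = 0. Lengths are in m, angles in rad, forces in N, time in s.
With the tool pointing down it reaches from about 0.425 to 1.025 m from the base axis. Payload 3.6 kg.
Tool frame: the origin (TCP) lies where the fingers leave the gripper's body, on its centre line; the fingertips stand nose_length ahead of it and the grasp point (between the pads) lies 54 mm ahead of it (nose_length is the distance from the TCP to the fingertips, in m); z points along the fingers, y is the direction in which the jaws open and shut (so a half turn about z gives the same grasp; the last joint's range is limited). The gripper opens to 85 mm and grips with 20 to 120 N. Pads are 22 mm wide; open, the fingers measure 114 mm over their backs; the gripper's body (76 mm by 85 mm) begins 54 mm behind the grasp point. The pads swing forward as they close: fully open they stand 13 mm farther back than shut.
Start: joints at [-1.31, 0.591, 0.048, 1.609, -0.033, 0.943, -0.034], TCP at [0.251, 0.68, 0.304] pointing down, gripper open.
Joint ranges: [-2.69, 2.69], [-0.47, 2.24], [-1.27, 1.36], [0.19, 2.51], [-1.53, 4.68], [0.08, 2.07], [-3.09, 3.09]. Speed limits (rad/s): [2.57, 2.57, 3.14, 3.14, 3.14, 3.14, 3.14].

### API

Orientations are given as a unit quaternion [w, x, y, z].
In Python, from station import get_obs, capture, get_calibration, sign_off, nose_length gives the robot as it stands. The module is installed in compiled form; this text tells all that it offers.
- The arm moves only by the tool jog_arm, never from a script. Its arguments are lists of equal length, an entry for each row: "gripper": the finger opening in mm, from 0 to 85.4; "delta_pos": the shift along the tool's x, y, z in mm, a list of three; "spin": the turn about the tool's z in units of 5 degrees (1.0 is 5 degrees). A call has exactly 8 rows; each row is the pose to reach, as a shift and turn from the pose commanded when the call began, along the tool's axes at that moment; what a row does not reach only later rows make up. A row lasts 1/12 s, in which the tool goes at most 41.7 mm and 7.16 degrees, less where a joint would pass 70% of its speed; a pose out of reach is approached as far as the arm can. A call with a gripper value outside its range is refused whole. The fingers move at their own pace and stop on an object; "force" is the grip in N (left out, the last holds). Time passes only in rows, so rows that repeat a pose let the fingers close, or fill a call up. It gives the time, the measured TCP pose, the force and the opening at its end, in the units of the state.
- get_obs(): the state, without advancing time (a new reading comes with each control period).
- capture(name): name is "scene" or "top" or "wrist"; returns (picture, depth): 420x560x3 uint8, blue, green, red; 420x560 float32, m along the optical axis (not along the pixel's ray), 0 where there is no reading.
- get_calibration(name): a dict with "intrinsics" (3x3 intrinsics, pixels), "world_to_cam" (4x4, takes a point from world to camera coordinates). Camera axes: x right, y up, looking along -z (the intrinsics and any distortion apply to the point x, -y, -z); pixel columns grow to the right and rows downward; lengths in m; the calibration is good to about 2 mm. A picture is of the moment at which its call begins: read the wrist's pose just before it. get_calibration takes no time and is no camera call; for the wrist camera it gives the pose at the moment of the call.
- sign_off(): hands the job in, once; it reports no verdict.
The state is a dict: "t": time; "joint_positions": joint angles; "joint_velocities": joint speeds; "effort": joint torques, N m; "eef_pos": TCP position; "orientation": TCP orientation; "contact_force": force on the tool from outside, world axes, zero at the start; "torque": the same for the moment, N m; "width": opening from 0.0 (shut) to 1.0 (fully open).
Only numpy, scipy, OpenCV 4.12 (cv2) and the standard library are available. Lean on these libraries where they do the work, as an engineer would, in place of code of your own. Each camera call takes 0.05 s, during which the arm holds its last target.

### The job

Press the inner gate of the pass box firmly down to feel that it is shut, and only then slide the clear top hatch fully open; leave the gate shut and the hatch open. Take out the cartridge, stand it on the dark mat and let go, then take it again by its two ends and lower it between the two cheeks of the analyser's bay until it stands on the bay floor, centred along it, before letting go. Leave the brown bottle, the white jar and the screwdriver behind the mat where they are.

Things in the scene. Friction and masses are not known exactly. Their poses are not given: they have to be found in the camera images.
- chamber_floor (a point): Centre of the chamber floor of the pass box, 10 mm above the bench; its axes are the pass box's (z up). A white open-topped chamber, inside 70 mm along x and in y from -60 to +78 mm of this point, walls 8 mm thick, rim 63 mm above this floor. Beyond its +y side come the inner gate, an 80 mm neck, and the isolator. Two hatch rails run out to -x, ending on a foot 143 mm from here.
- isolator_face (a point): Point on the near (-y) face of the isolator, 150 mm above the bench, axes as the pass box, to which it is fixed: a white and clear cabinet with glove ports, 430 mm in y, in x from 185 mm in -x of this point to 245 mm in +x, 310 mm tall, with a filter head in the middle of its roof up to 415 mm.
- inner_gate (a joint): Height (m) by which the inner gate, a steel plate between chamber and isolator, stands open: 0 is fully down and shut (a hard stop), 0.05 fully up. It may start a little open or nearly shut. It stays where it is left; about 3 to 4 N of downward push lowers it.
- gate_top (a point): Centre of the top face of the inner gate's grip, a flat grey bar 60 mm along the pass box's x, 22 mm along y, 12 mm thick. With the gate shut this face is 98 mm above the chamber floor. It lies 85 mm in +y from the chamber's centre.
- hatch (a joint): Travel (m) of the hatch, the outer door: a clear flat cover, 6 mm thick (8 mm along its two metal edges), over the chamber. 0 is shut, 0.095 is fully open (stop). It slides level in the pass box's -x direction, stays where it is left, and takes about 2 to 3 N.
- hatch_grip (a point): On the hatch's upright grey grip, 12 mm below its top and 24 mm above the clear cover: a bar 12 mm thick along the pass box's x, 46 mm along y, 36 mm tall. Moves with the hatch; axes as the pass box.
- cartridge_center (a point): Centre (half-way up) of the cartridge, a white block with a grey top band, 56 mm along its x, 36 mm along its y, 60 mm tall, 0.13 to 0.25 kg, loose. It starts upright on the chamber floor under the hatch, its x nearly along the pass box's x: its ends are about 7 mm from the chamber walls, its 36 mm wide sides free for the fingers.
- mat_center (a point): Centre of the top of the mat, a dark square 130 x 130 mm and 3 mm thick, fixed to the bench.
- bay_floor (a point): Centre of the floor of the analyser's loading bay, 12 mm above the bench: a grey floor 76 mm along x between two upright metal cheeks, 48 mm apart in y, each 8 mm thick, 40 mm long along x, 60 mm tall. The cartridge stands between them, its 56 mm length along this x, either way round; both ends of the bay (+x, -x) are open for the fingers.
- analyser_face (a point): Point on the near (+y) face of the analyser, 110 mm in -y from the bay's centre, 120 mm above the bench, axes as the bay: a fixed white box with a blue panel, 310 mm in y, in x from 80 mm in -x of this point to 280 mm in +x, 240 mm tall.
- amber_bottle_mid (a point): Bystander: small brown screw-cap bottle, 48 mm diameter, 85 mm tall, standing; centre, 40 mm above its underside.
- white_jar_mid (a point): Bystander: squat white jar, 56 mm diameter, 60 mm tall, standing; centre, 30 mm above its underside.
- driver_mid (a point): Bystander: screwdriver lying at the back; a point on it.
Mind the look-alikes: they are no part of the job. What is shaped like the part that bears mat_center but orange or turquoise is not meant.

How it is judged:
On the way, in this order (a step that is already met when the one before it is completed fails the run):
1. the fingers press the inner gate's grip (2 N or more) with the gate fully down and the hatch still shut (contact force between the fingers and inner_gate above 2 N and value of joint inner_gate below 0.005 m and value of joint hatch below 0.012 m), for 0.2 s.
2. the hatch is slid open (85 mm or more of its 95) (value of joint hatch above 0.085 m and value of joint inner_gate below 0.005 m), for 0.1 s.
3. the cartridge stands upright on the mat, let go, its centre within 55 mm of the mat's centre line each way (x of cartridge_center in the frame of mat_center between -0.055 and 0.055 m and y of cartridge_center in the frame of mat_center between -0.055 and 0.055 m and z of cartridge_center in the frame of mat_center below 0.034 m and angle between cartridge_center's own z axis and vertical below 0.1 rad and contact force between the fingers and cartridge below 0.1 N), for 0.2 s.
4. the cartridge is held between the cheeks, within 12 mm of the bay floor (x of cartridge_center in the frame of bay_floor between -0.012 and 0.012 m and y of cartridge_center in the frame of bay_floor between -0.011 and 0.011 m and z of cartridge_center in the frame of bay_floor between 0.026 and 0.042 m and angle between cartridge_center's own z axis and vertical below 0.1 rad and angle between the x axis of cartridge_center and the x axis of bay_floor, either way round below 0.3 rad and contact force between the fingers and cartridge above 0.5 N).
At the end, for the whole second after the job is handed in: The cartridge stands upright (0.1 rad) on the bay floor (within 4 mm) between the cheeks, its length along the bay (0.3 rad), its centre within 12 mm of the bay's centre along the bay, released, at rest; inner gate shut (within 5 mm), hatch open 80 mm or more (x of cartridge_center in the frame of bay_floor between -0.012 and 0.012 m and y of cartridge_center in the frame of bay_floor between -0.011 and 0.011 m and z of cartridge_center in the frame of bay_floor between 0.026 and 0.034 m and angle between cartridge_center's own z axis and vertical below 0.1 rad and angle between the x axis of cartridge_center and the x axis of bay_floor, either way round below 0.3 rad and contact force between the fingers and cartridge below 0.1 N and linear speed of cartridge below 0.02 m/s and value of joint inner_gate below 0.005 m and value of joint hatch above 0.08 m); the robot touches nothing.
It fails at once if the hatch is open (more than 12 mm) while the inner gate is not shut (more than 6 mm up) (value of joint hatch above 0.012 m and value of joint inner_gate above 0.006 m).
It fails at once if the brown bottle, the jar or the screwdriver is moved by more than 40 mm (distance of any of amber_bottle_mid, white_jar_mid, driver_mid from where it was at the start of the episode above 0.04 m).
It also fails if it takes over 72 s, if anything falls off the work surface, if the arm or the gripper's body presses on something with over 40 N, if the wrist force passes 120 N, or if a joint passes its speed limit or range.

## Working session

There is one attempt and no reset: what is moved stays moved. The work goes in short steps, Python scripts to look and compute and a tool call to move; the robot and the scene stay as the last step left them, time stands still between calls to the robot, and variables do not carry over. Pictures are saved under pics/ and viewed, and the job is handed in when it is done.

Besides the shell and the picture viewer there is one more tool, called after "Call:" by a JSON object that holds its "fn" and its "kwargs". jog_arm: Moves the arm, as the interface text tells. Its arguments: {"type":"object","properties":{"gripper":{"type":"array","items":{"type":"number"}},"delta_pos":{"type":"array","items":{"type":"array","items":{"type":"number"}}},"spin":{"type":"array","items":{"type":"number"}},"force":{"type":"number"}},"required":["gripper","delta_pos","spin"]}

```bash
mkdir -p pics; cat > h.py <<'E'
import numpy as np, cv2
from station import *
np.set_printoptions(precision=4,suppress=True)
def snap(n,fn):
    c=get_calibration(n); p,d=capture(n); cv2.imwrite(f'pics/{fn}.png',p); np.savez(f'pics/{fn}.npz',p=p,d=d,K=c['intrinsics'],T=c['world_to_cam']); return p,d
class V:
    def __init__(s,fn):
        z=np.load(f'pics/{fn}.npz'); s.p,s.d,s.K,s.T=z['p'],z['d'],z['K'],z['T']; s.Ti=np.linalg.inv(s.T)
    def pt(s,u,v,dep=None):
        dep=s.d[int(v),int(u)] if dep is None else dep
        r=np.linalg.inv(s.K)@[u,v,1]; c=r*dep
        return (s.Ti@[c[0],-c[1],-c[2],1])[:3]
    def plane(s,u,v,z):
        a=s.Ti[:3,3]; b=s.pt(u,v,1.0)-a
        return a+b*(z-a[2])/b[2]
    def proj(s,P):
        c=s.T@np.append(P,1); q=s.K@[c[0],-c[1],-c[2]]; return q[:2]/q[2]
    def cloud(s):
        v,u=np.mgrid[:420,:560]; r=np.linalg.inv(s.K)@np.stack([u.ravel(),v.ravel(),np.ones(u.size)])
        c=r*s.d.ravel(); w=s.Ti[:3,:3]@np.stack([c[0],-c[1],-c[2]])+s.Ti[:3,3:]
        return w.T.reshape(420,560,3)
E
python3 - <<'E'
from h import *
print(get_obs(),nose_length)
for n in('scene','top','wrist'):
    snap(n,n+'0'); c=get_calibration(n); print(n,c)
E
```

```text
{'t': 0.0, 'joint_positions': array([-1.3105,  0.5921,  0.0483,  1.6098, -0.0333,  0.9427, -0.0337]), 'joint_velocities': array([ 0.0006, -0.0008,  0.0005,  0.0011, -0.0003,  0.0003, -0.0003]), 'effort': array([ -0.0002, -54.8689,   1.5465, -19.8121,   0.0094,   0.0089,
         0.    ]), 'eef_pos': array([0.2509, 0.6795, 0.3027]), 'orientation': array([-0.0001,  0.1759,  0.9844, -0.0011]), 'contact_force': array([ 0.1247, -0.2242, -1.3287]), 'torque': array([ 0.011 , -0.043 ,  0.0074]), 'width': 1.0023642351157365} 0.0726
scene {'intrinsics': array([[388.2669,   0.    , 279.6764],
       [  0.    , 388.2669, 210.7115],
       [  0.    ,   0.    ,   1.    ]]), 'world_to_cam': array([[-0.352 ,  0.9359,  0.0105,  0.2377],
       [-0.7352, -0.2834,  0.6158,  0.2736],
       [ 0.5793,  0.2091,  0.7878, -1.5394],
       [ 0.    ,  0.    ,  0.    ,  1.    ]])}
top {'intrinsics': array([[504.2128,   0.    , 275.4088],
       [  0.    , 504.2128, 208.7007],
       [  0.    ,   0.    ,   1.    ]]), 'world_to_cam': array([[-0.0044, -0.9999,  0.009 , -0.1005],
       [ 0.9985, -0.004 ,  0.0537, -0.5189],
       [-0.0537,  0.0092,  0.9985, -1.7399],
       [ 0.    ,  0.    ,  0.    ,  1.    ]])}
wrist {'intrinsics': array([[349.1299,   0.    , 278.6415],
       [  0.    , 349.1299, 214.1601],
       [  0.    ,   0.    ,   1.    ]]), 'world_to_cam': array([[ 0.3454,  0.9384, -0.0022, -0.7236],
       [-0.8992,  0.3303, -0.2869,  0.0376],
       [-0.2685,  0.1011,  0.9579, -0.3799],
       [ 0.    ,  0.    ,  0.    ,  1.    ]])}
```

View pics/scene0.png

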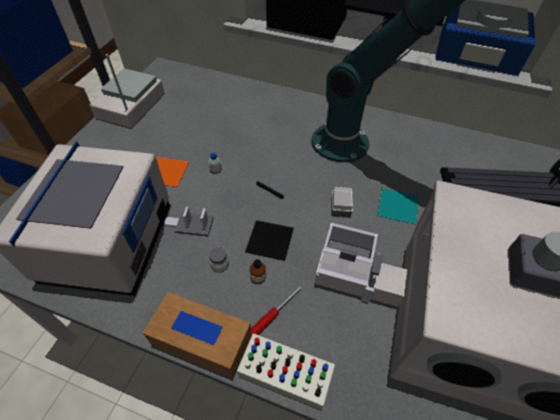

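View pics/top0.png

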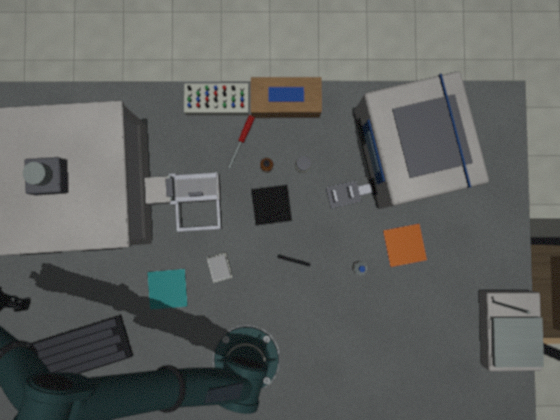

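View pics/wrist0.png

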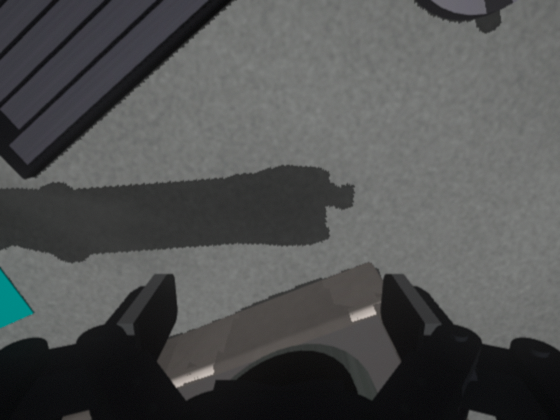

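```bash
python3 - <<'E'
from h import *
t=V('top0').p; s=V('scene0').p
a=cv2.resize(t[150:250,130:230],(500,500),interpolation=cv2.INTER_CUBIC)
b=cv2.resize(s[180:340,300:460],None,fx=3.1,fy=3.1,interpolation=cv2.INTER_CUBIC)[:496]
b=cv2.resize(b,(300*1+0,500)) if 0 else cv2.resize(s[215:315,305:405],(500,500),interpolation=cv2.INTER_CUBIC)
cv2.imwrite('pics/crop1.png',cv2.resize(np.hstack([a,b]),(800,400)))
v=V('top0')
for n,(u,w) in dict(chamb=(195,187),gate=(171,188),railfoot=(197,229),mat=(271,204),bay=(343,194),bottle=(266,165),jar=(303,163),drv=(245,130),tray=(219,267),isoL=(148,120),orange=(405,245),turq=(167,288),bottle2=(361,268)).items(): print(n,v.pt(u,w))
E
```

```text
chamb [0.5889 0.1672 0.0797]
gate [0.5803 0.236  0.1377]
railfoot [0.4482 0.1603 0.0775]
mat [ 0.5357 -0.0874  0.0017]
bay [ 0.5683 -0.3376  0.0222]
bottle [ 0.6613 -0.0711  0.0869]
jar [ 0.6714 -0.1969  0.0612]
drv [0.7937 0.0024 0.0218]
tray [0.3199 0.0891 0.0531]
isoL [0.8344 0.3455 0.0021]
orange [ 0.3902 -0.5554  0.0029]
turq [ 0.2446  0.2758 -0.0047]
bottle2 [ 0.3158 -0.3868  0.0779]
```

View pics/crop1.png

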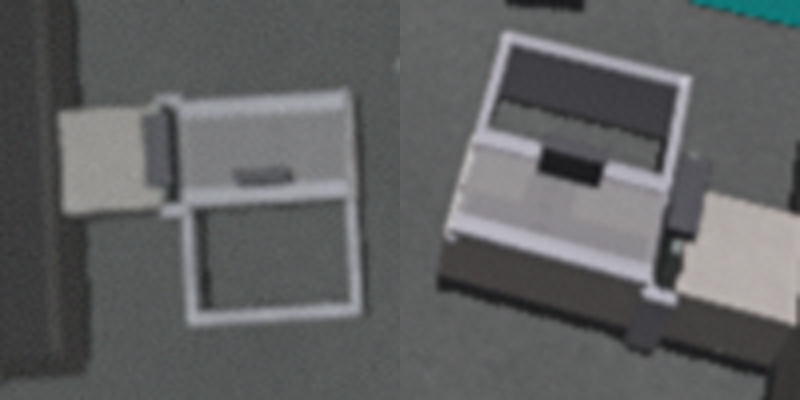

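```bash
cat >> h.py <<'E'
from scipy.spatial.transform import Rotation as Rn
def go(P,yaw=None,grasp=None,o=None):
    """deltas to put TCP at P (tool down), yaw=direction of tool y in deg (mod 180)"""
    o=o or get_obs(); q=o['orientation']; R=Rn.from_quat([q[1],q[2],q[3],q[0]]).as_matrix()
    d=R.T@(np.array(P)-o['eef_pos'])*1000
    cy=np.degrees(np.arctan2(R[1,1],R[0,1])); s=0
    if yaw is not None:
        dy=(yaw-cy+90)%180-90; s=-dy/5   # tool z down
    print('delta',d,'spin',s,'cur yaw',cy,'tilt',R[:,2],'j7',o['joint_positions'][6])
    return d,s
E
python3 - <<'E'
from h import *
v=V('top0')
for u,w in[(124,102),(131,249),(0,255),(20,253),(125,250)]: print(v.pt(u,w),v.plane(u,w,.31))
print(V('wrist0').Ti)
o=get_obs()
go([.25,.40,.36],5,o=o);go([.40,.12,.36],5,o=o)
E
```

```text
[0.8968 0.4284 0.0099] [0.8161 0.3404 0.31  ]
[ 0.3805  0.4026 -0.006 ] [0.3883 0.3154 0.31  ]
[ 0.362   0.8551 -0.001 ] [0.3729 0.6894 0.31  ]
[0.3783 0.6342 0.3067] [0.3784 0.6325 0.31  ]
[ 0.3773  0.422  -0.0007] [0.3855 0.3326 0.31  ]
[[ 0.3454 -0.8992 -0.2685  0.1817]
 [ 0.9384  0.3302  0.1014  0.705 ]
 [-0.0025 -0.287   0.9579  0.373 ]
 [ 0.      0.      0.      1.    ]]
delta [ -95.9623 -262.7479  -56.5564] spin 12.946545776247598 cur yaw 69.73272888123799 tilt [-0.0005 -0.0017 -1.    ] j7 -0.03373217158213578
delta [-333.6673 -473.452   -56.1621] spin 12.946545776247598 cur yaw 69.73272888123799 tilt [-0.0005 -0.0017 -1.    ] j7 -0.03373217158213578
```

Call:
{"fn": "jog_arm", "kwargs": {"gripper": [85,85,85,85,85,85,85,85], "delta_pos": [[-8,-20,-6],[-20,-55,-14],[-34,-95,-24],[-49,-135,-34],[-64,-175,-44],[-79,-215,-54],[-90,-245,-57],[-96,-262,-57]], "spin": [0.5,1.5,2.7,4,5.3,6.6,7.6,8]}}

```text
t: 0.82
eef_pos: [0.2507, 0.3954, 0.3613]
orientation: [0.0, 0.505, 0.863, -0.001]
contact_force: [-0.1, -0.5, -0.8]
width: 0.996
```

```bash
python3 - <<'E'
from h import *
o=get_obs();print(o['eef_pos'],o['joint_positions'])
go([.40,.16,.36],5,o=o);go([.56,.18,.36],5,o=o)
E
```

```text
[0.2507 0.3954 0.3613] [-1.3232  0.1953  0.259   2.114  -0.0663  0.8425 -0.513 ]
delta [-278.303    14.9576    1.7224] spin 4.862155023667256 cur yaw 29.310775118336277 tilt [-0.0011 -0.0025 -1.    ] j7 -0.5130491034828939
delta [-339.1913  164.2645    1.5007] spin 4.862155023667256 cur yaw 29.310775118336277 tilt [-0.0011 -0.0025 -1.    ] j7 -0.5130491034828939
```

Call:
{"fn": "jog_arm", "kwargs": {"gripper": [85,85,85,85,85,85,85,85], "delta_pos": [[-20,-5,0],[-60,-10,0],[-100,-10,0],[-140,-5,0],[-180,0,0],[-220,10,0],[-258,20,0],[-280,30,0]], "spin": [0.3,1,2,3,4,4.6,4.9,4.9]}}

```text
t: 1.48
eef_pos: [0.417, 0.1686, 0.3612]
orientation: [0.001, 0.676, 0.737, 0.0]
contact_force: [0.7, 0.8, -0.2]
width: 0.994
```

```bash
python3 - <<'E'
from h import *
o=get_obs();print(o['eef_pos'],o['joint_positions'])
go([.56,.18,.36],5,o=o)
E
```

```text
[0.417  0.1686 0.3612] [-0.9319  0.1794  0.5191  2.1575 -0.1189  0.8308 -0.2541]
delta [ -0.8729 143.4123   1.3833] spin -0.021940264330353898 cur yaw 4.890298678348237 tilt [ 0.001  -0.0006 -1.    ] j7 -0.25409878375799794
```

Call:
{"fn": "jog_arm", "kwargs": {"gripper": [85,85,85,85,85,85,85,85], "delta_pos": [[0,10,0],[0,35,0],[0,65,0],[0,95,0],[0,125,0],[0,140,0],[0,143,0],[0,143,0]], "spin": [0,0,0,0,0,0,0,0]}}

```text
t: 2.15
eef_pos: [0.5579, 0.1867, 0.3602]
orientation: [-0.0, 0.674, 0.739, -0.001]
contact_force: [-0.2, 0.4, -0.5]
width: 0.999
```

```bash
python3 - <<'E'
from h import *
o=get_obs();print(o['t'],o['eef_pos'],o['joint_positions'])
snap('wrist','w1')
E
```

```text
2.15 [0.5579 0.1867 0.3602] [-0.7722  0.3905  0.5039  1.883  -0.2316  0.9269 -0.0679]
```

View pics/w1.png

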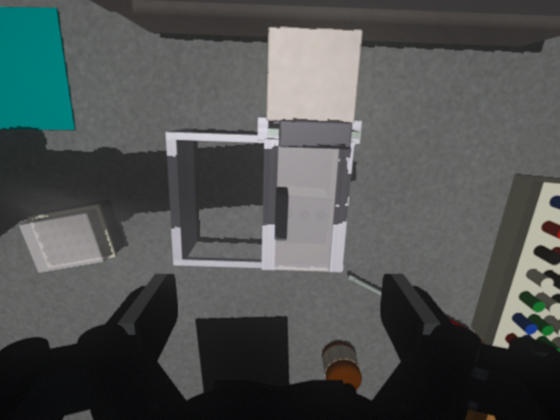

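The picture shows the gate bar at (315,132), the hatch's grey grip at (281,212), rails running left to the foot near (175,200), the black mat at (242,350), and the cartridge dimly under the cover around (310,190).

```bash
python3 - <<'E'
from h import *
v=V('w1')
cv2.imwrite('pics/w1c.png',cv2.resize(v.p[100:290,150:380],(800,661))[:600])
for n,(u,w) in dict(g1=(290,132),g2=(315,132),g3=(342,132),grip=(281,200),grip2=(281,225),cover=(310,240),cart=(310,170),cart2=(320,210),railn=(215,136),railf=(215,264),foot=(174,200),edge=(340,240)).items(): print(n,v.pt(u,w))
C=v.cloud()
m=(C[...,2]>.100)&(C[...,2]<.17)&(v.d>0); 
n,l,st,ce=cv2.connectedComponentsWithStats(m.astype(np.uint8))
for i in range(1,n):
    if st[i,4]>30:
        Q=C[l==i]; print(st[i],Q.mean(0),Q.min(0),Q.max(0), cv2.minAreaRect(Q[:,:2].astype(np.float32)))
E
```

```text
g1 [0.5611 0.2426 0.137 ]
g2 [0.5815 0.2445 0.1369]
g3 [0.6035 0.2465 0.137 ]
grip [0.5598 0.1793 0.116 ]
grip2 [0.5621 0.1553 0.117 ]
cover [0.5959 0.1292 0.0805]
cart [0.5871 0.2038 0.0793]
cart2 [0.6024 0.1632 0.08  ]
railn [0.4892 0.2281 0.074 ]
railf [0.4948 0.0884 0.0736]
foot [0.4484 0.1576 0.0725]
edge [0.6272 0.1333 0.0835]
[ 90   0  39  10 288] [0.4094 0.3279 0.1128] [0.3969 0.3263 0.1001] [0.4173 0.3341 0.1262] ((0.40792733430862427, 0.3276824653148651), (0.021370109170675278, 0.006090182811021805), 19.520360946655273)
[ 244    0  316   13 2151] [0.6782 0.3532 0.1117] [0.5133 0.3433 0.1   ] [0.7766 0.3592 0.1322] ((0.6449317932128906, 0.3511877655982971), (0.2637595236301422, 0.0013722892617806792), 3.378915786743164)
[ 268  120   94   30 2145] [0.5816 0.2427 0.1356] [0.5423 0.23   0.1102] [0.6219 0.2549 0.1391] ((0.5822656154632568, 0.24234917759895325), (0.07969433814287186, 0.022052044048905373), 3.266502857208252)
[275 191  14  50 632] [0.5616 0.1644 0.1159] [0.5547 0.1391 0.1005] [0.5687 0.1853 0.1186] ((0.5617614984512329, 0.16232505440711975), (0.01196866761893034, 0.04591512307524681), 3.453305959701538)
```

View pics/w1c.png

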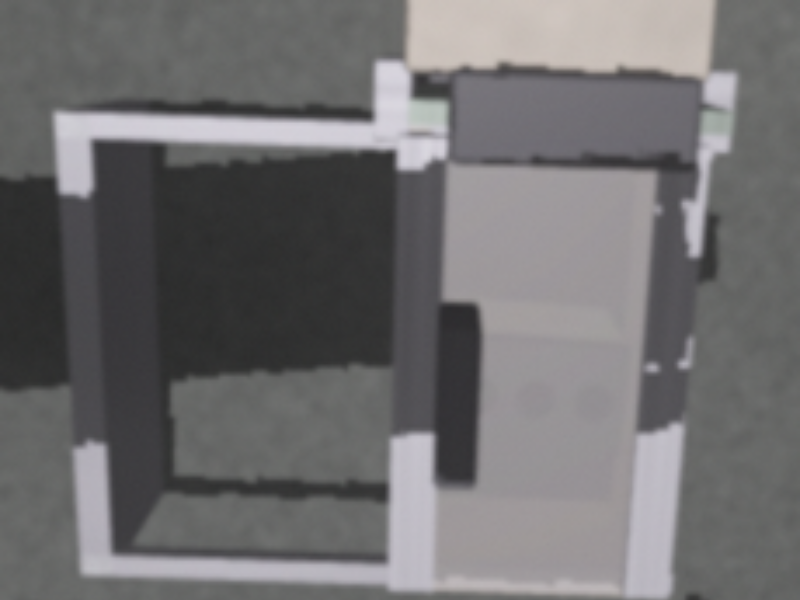

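```bash
python3 - <<'E'
from h import *
go([.582,.2435,.26],-86.5)
E
```

```text
delta [ 54.5706  30.5132 100.1497] spin -17.645470201185493 cur yaw 5.272648994072534 tilt [-0.0021 -0.0004 -1.    ] j7 -0.0679284368201292
```

Call:
{"fn": "jog_arm", "kwargs": {"gripper": [0,0,0,0,0,0,0,0], "delta_pos": [[0,0,0],[5,5,0],[10,8,5],[20,12,10],[30,17,20],[40,22,30],[47,26,35],[50,28,40]], "spin": [-0.7,-2,-3.4,-4.8,-6.2,-7.6,-9,-10]}}

```text
t: 2.87
eef_pos: [0.579, 0.2401, 0.3203]
orientation: [-0.001, 0.295, 0.956, 0.0]
contact_force: [0.6, 0.7, 0.8]
width: -0.001
```

```bash
python3 - <<'E'
from h import *
o=get_obs();print(o['eef_pos'],o['width'],o['joint_positions'])
go([.582,.2435,.24],93.5)
E
```

```text
[0.579  0.2401 0.3203] -0.0013301044922084289 [-0.6444  0.4588  0.2518  1.8316 -0.1467  0.8708  0.6498]
delta [-0.7418  4.552  80.3398] spin -7.556387700010634 cur yaw 55.718061499946835 tilt [-0.0021  0.0007 -1.    ] j7 0.6498299047014875
```

Call:
{"fn": "jog_arm", "kwargs": {"gripper": [0,0,0,0,0,0,0,0], "delta_pos": [[0,0,5],[0,1,15],[0,2,30],[0,4,45],[0,4,60],[0,4,72],[0,4,78],[0,4,80]], "spin": [-0.7,-2,-3.4,-4.8,-6.2,-7.1,-7.6,-7.6]}}

```text
t: 3.53
eef_pos: [0.5808, 0.2413, 0.2398]
orientation: [-0.002, -0.029, 1.0, -0.001]
contact_force: [-0.7, 0.0, 0.2]
width: -0.002
```

```bash
python3 - <<'E'
from h import *
o=get_obs();print(o['eef_pos'],o['contact_force'],o['joint_positions'])
snap('wrist','w2')
go([.582,.2435,.20],93.5)
E
```

```text
[0.5808 0.2413 0.2398] [-0.7474  0.0442  0.1874] [-0.5063  0.5477  0.058   1.8835 -0.047   0.7157  1.2079]
delta [-0.9571  2.0627 40.1367] spin -0.053452731389103295 cur yaw 93.23273634305448 tilt [-0.003  -0.0009 -1.    ] j7 1.2065912611127187
```

View pics/w2.png

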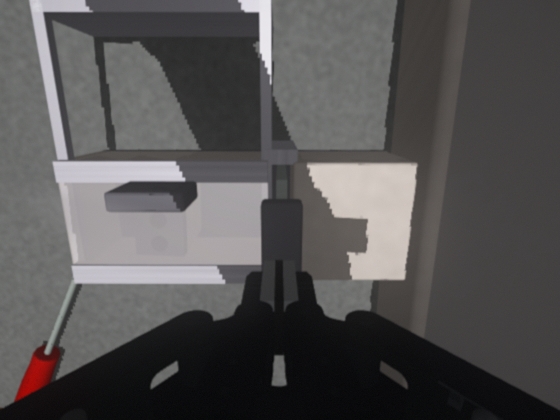

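Call:
{"fn": "jog_arm", "kwargs": {"gripper": [0,0,0,0,0,0,0,0], "delta_pos": [[0,1,8],[0,2,18],[0,2,28],[0,2,37],[0,2,45],[0,2,51],[0,2,55],[0,2,57]], "spin": [0,0,0,0,0,0,0,0]}}

```text
t: 4.25
eef_pos: [0.5831, 0.2439, 0.1832]
orientation: [-0.0, -0.028, 1.0, 0.0]
contact_force: [-0.3, 2.1, 2.7]
width: -0.0
```

Call:
{"fn": "jog_arm", "kwargs": {"gripper": [0,0,0,0,0,0,0,0], "delta_pos": [[0,0,1],[0,0,2],[0,0,3],[0,0,4],[0,0,5],[0,0,6],[0,0,6],[0,0,6]], "spin": [0,0,0,0,0,0,0,0]}}

```text
t: 4.92
eef_pos: [0.5832, 0.2438, 0.1806]
orientation: [0.0, -0.028, 1.0, 0.0]
contact_force: [-5.5, 0.2, 17.4]
width: 0.002
```

Call:
{"fn": "jog_arm", "kwargs": {"gripper": [0,0,0,0,0,0,0,0], "delta_pos": [[0,0,6],[0,0,6],[0,0,2],[0,0,-8],[0,0,-22],[0,0,-30],[0,0,-35],[0,0,-35]], "spin": [0,0,0,0,0,0,0,0]}}

```text
t: 5.58
eef_pos: [0.5841, 0.2432, 0.2137]
orientation: [0.001, -0.028, 1.0, 0.0]
contact_force: [0.6, 0.1, 0.8]
width: 0.002
```

```bash
python3 - <<'E'
from h import *
o=get_obs();print(o['eef_pos'],o['contact_force'],o['joint_positions'])
snap('wrist','w3'); v=V('w3')
go([.595,.1655,.22],93.5)
C=v.cloud(); m=(C[...,2]>.095)&(C[...,2]<.17)&(v.d>0)&(C[...,1]<.3)&(C[...,2]<.145)
n,l,st,ce=cv2.connectedComponentsWithStats(m.astype(np.uint8))
for i in range(1,n):
    if st[i,4]>80:
        Q=C[l==i]; print(st[i],np.median(Q,0),Q.min(0),Q.max(0), cv2.minAreaRect(Q[:,:2].astype(np.float32)))
E
```

```text
[0.5841 0.2432 0.2137] [0.5544 0.1135 0.7734] [-0.5058  0.5843  0.0566  1.894  -0.0496  0.6628  1.2071]
delta [ -7.0598 -78.1712  -7.0158] spin -0.05859898915474275 cur yaw 93.20700505422629 tilt [ 0.0007 -0.0002 -1.    ] j7 1.2070758586515986
[ 257  171   42  101 3148] [0.5681 0.2416 0.108 ] [0.5422 0.2302 0.0951] [0.5967 0.2541 0.1103] ((0.5692992210388184, 0.24183836579322815), (0.05400101840496063, 0.022053072229027748), 3.3994688987731934)
[  73  187  105   32 2990] [0.5594 0.165  0.1161] [0.5546 0.1395 0.0951] [0.5686 0.1858 0.1186] ((0.5615949034690857, 0.1626092940568924), (0.011910689063370228, 0.0464443601667881), 2.976750135421753)
```

View pics/w3.png

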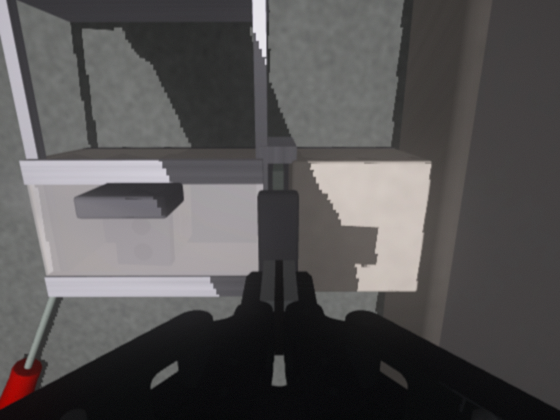

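Call:
{"fn": "jog_arm", "kwargs": {"gripper": [0,0,0,0,0,0,0,0], "delta_pos": [[-2,-10,-7],[-4,-30,-7],[-7,-50,-7],[-8,-70,-5],[-8,-78,5],[-8,-80,20],[-8,-80,36],[-8,-80,46]], "spin": [0,0,0,0,0,0,0,0]}}

```text
t: 6.3
eef_pos: [0.5948, 0.1632, 0.1647]
orientation: [-0.001, -0.028, 1.0, -0.0]
contact_force: [-0.3, -0.5, -0.1]
width: 0.003
```

```bash
python3 - <<'E'
from h import *
o=get_obs();print(o['eef_pos'],o['contact_force'],o['joint_positions'])
go([.579,.1635,.168],93.2)
go([.595-.117,.1625-.0068,.168],93.2)
E
```

```text
[0.5948 0.1632 0.1647] [-0.3184 -0.5247 -0.053 ] [-0.3712  0.6383  0.0428  1.9509 -0.0484  0.5564  1.3309]
delta [15.7463  1.1579 -3.2964] spin -0.0020233723303419993 cur yaw 93.18988313834829 tilt [-0.003  -0.0009 -1.    ] j7 1.3308786304521043
delta [117.0234  -1.0098  -2.9909] spin -0.0020233723303419993 cur yaw 93.18988313834829 tilt [-0.003  -0.0009 -1.    ] j7 1.3308786304521043
```

Call:
{"fn": "jog_arm", "kwargs": {"gripper": [0,0,0,0,0,0,0,0], "delta_pos": [[4,0,0],[10,0,0],[18,0,0],[28,0,0],[38,0,0],[48,0,0],[58,0,0],[66,0,0]], "spin": [0,0,0,0,0,0,0,0]}}

```text
t: 6.97
eef_pos: [0.529, 0.1606, 0.1677]
orientation: [0.001, -0.028, 1.0, 0.0]
contact_force: [2.7, 0.6, 2.2]
width: -0.001
```

Call:
{"fn": "jog_arm", "kwargs": {"gripper": [0,0,0,0,0,0,0,0], "delta_pos": [[8,0,0],[16,0,0],[24,0,0],[31,0,0],[37,0,0],[42,0,0],[44,0,0],[45,0,0]], "spin": [0,0,0,0,0,0,0,0]}}

```text
t: 7.63
eef_pos: [0.4848, 0.1577, 0.1668]
orientation: [0.0, -0.028, 1.0, -0.0]
contact_force: [4.2, 0.6, -1.0]
width: -0.002
```

Call:
{"fn": "jog_arm", "kwargs": {"gripper": [0,0,0,0,0,0,0,0], "delta_pos": [[2,0,0],[3,0,0],[4,0,0],[5,0,0],[5,0,0],[2,0,0],[-4,0,-5],[-10,0,-20]], "spin": [0,0,0,0,0,0,0,0]}}

```text
t: 8.3
eef_pos: [0.4923, 0.1574, 0.1852]
orientation: [-0.004, -0.028, 1.0, -0.002]
contact_force: [0.9, -0.2, 0.4]
width: -0.0
```

```bash
python3 - <<'E'
from h import *
o=get_obs();print(o['eef_pos'],o['contact_force'],o['joint_positions'])
go([.60,.165,.32],93.5)
E
```

```text
[0.4923 0.1574 0.1852] [ 0.8679 -0.2017  0.4084] [-0.4319  0.5186  0.0469  2.1603 -0.0517  0.4731  1.2825]
delta [-106.7723    1.1644 -135.7493] spin -0.05154393484600348 cur yaw 93.24228032576998 tilt [-0.0087 -0.0033 -1.    ] j7 1.282482979713802
```

Call:
{"fn": "jog_arm", "kwargs": {"gripper": [0,0,20,50,85,85,85,85], "delta_pos": [[-5,0,-15],[-18,0,-40],[-38,0,-68],[-62,0,-95],[-85,0,-117],[-101,0,-131],[-107,0,-136],[-107,0,-136]], "spin": [0,0,0,0,0,0,0,0]}}

```text
t: 8.97
eef_pos: [0.6024, 0.1641, 0.3237]
orientation: [0.0, -0.028, 1.0, 0.0]
contact_force: [-0.5, 0.2, -0.8]
width: 0.847
```

```bash
python3 - <<'E'
from h import *
o=get_obs();print(o['eef_pos'],o['contact_force'],o['joint_positions'])
snap('wrist','w4'); v=V('w4')
C=v.cloud(); m=(C[...,2]>.060)&(C[...,2]<.145)&(v.d>0)&(C[...,1]<.3)&(C[...,1]>.05)
n,l,st,ce=cv2.connectedComponentsWithStats(m.astype(np.uint8))
for i in range(1,n):
    if st[i,4]>80:
        Q=C[l==i]; print(st[i],np.median(Q,0),Q.min(0),Q.max(0), cv2.minAreaRect(Q[:,:2].astype(np.float32)))
E
```

```text
[0.6024 0.1641 0.3237] [-0.5264  0.212  -0.8184] [-0.3914  0.4425  0.0734  1.8292 -0.041   0.8709  1.3277]
[  190     1   249   227 32314] [0.5163 0.1793 0.0808] [0.4404 0.0831 0.06  ] [0.6377 0.3    0.1194] ((0.538770318031311, 0.1933424472808838), (0.19380323588848114, 0.21263867616653442), 2.5259158611297607)
[ 250  143   40   61 2288] [0.5859 0.1541 0.0703] [0.5593 0.1359 0.0601] [0.6156 0.1725 0.0733] ((0.587496280670166, 0.15412652492523193), (0.05620156228542328, 0.03596584126353264), 0.9528130292892456)
```

View pics/w4.png

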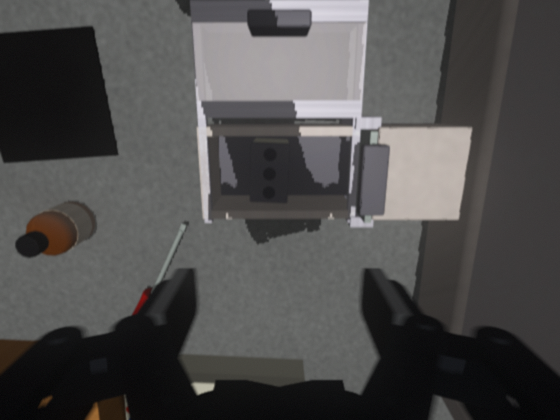

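```bash
python3 - <<'E'
from h import *
go([.5872,.1545,.102],91.5)
v=V('w4')
print(v.pt(285,20),v.pt(372,180), v.plane(0,33,.003),v.plane(93,27,.003),v.plane(115,155,.003),v.plane(5,162,.003))
E
```

```text
delta [ 13.1664  -8.5992 220.2171] spin 0.34322427784978515 cur yaw 93.21612138924893 tilt [-0.0031 -0.0008 -1.    ] j7 1.3276137037385936
[0.4677 0.161  0.1168] [0.5802 0.2404 0.1086] [ 0.4706 -0.1257  0.003 ] [ 0.4598 -0.0312  0.003 ] [ 0.5874 -0.019   0.003 ] [ 0.6022 -0.1425  0.003 ]
```

Call:
{"fn": "jog_arm", "kwargs": {"gripper": [60,60,60,60,60,60,60,60], "delta_pos": [[2,-2,12],[5,-4,35],[8,-6,60],[11,-8,85],[13,-9,110],[14,-9,130],[14,-9,145],[14,-9,150]], "spin": [0.1,0.2,0.3,0.4,0.4,0.4,0.4,0.4]}}

```text
t: 9.68
eef_pos: [0.5833, 0.1538, 0.1687]
orientation: [-0.005, -0.011, 1.0, -0.001]
contact_force: [-0.1, -0.5, 0.0]
width: 0.701
```

```bash
python3 - <<'E'
from h import *
o=get_obs()
snap('wrist','w5'); v=V('w5')
go([.5872,.1545,.102],91.5)
C=v.cloud(); m=(C[...,2]>.060)&(C[...,2]<.0735)&(v.d>0)&(C[...,1]<.19)&(C[...,1]>.12)&(C[...,0]>.55)&(C[...,0]<.625)
n,l,st,ce=cv2.connectedComponentsWithStats(m.astype(np.uint8))
for i in range(1,n):
    if st[i,4]>80:
        Q=C[l==i]; print(st[i],np.median(Q,0),Q.min(0),Q.max(0), cv2.minAreaRect(Q[:,:2].astype(np.float32)))
E
```

```text
delta [-3.8403  0.6683 67.1543] spin -0.04514091577593717 cur yaw 91.27429542112031 tilt [-0.0095 -0.0027 -1.    ] j7 1.3218609840746824
[212 197 110   9 440] [0.5514 0.1407 0.0729] [0.55   0.12   0.0715] [0.5542 0.1736 0.0735] ((0.5516790151596069, 0.14681297540664673), (0.004168996121734381, 0.053592536598443985), 1.0282039642333984)
[ 216  210  128  124 8876] [0.5925 0.1547 0.0701] [0.5587 0.1201 0.06  ] [0.625  0.19   0.0735] ((0.5918683409690857, 0.15499839186668396), (0.06623996794223785, 0.06990410387516022), 0.010972523130476475)
```

View pics/w5.png

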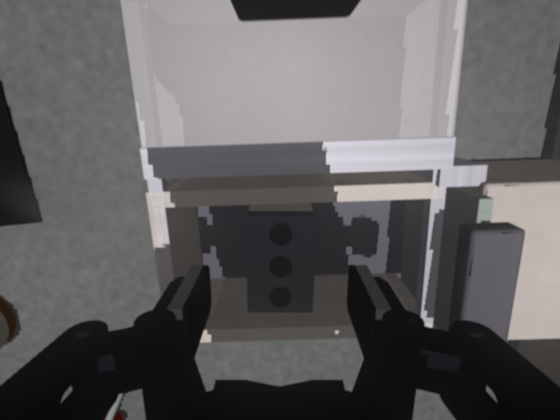

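Call:
{"fn": "jog_arm", "kwargs": {"gripper": [60,60,60,60,60,60,60,60], "delta_pos": [[-1,0,6],[-2,0,18],[-3,0,30],[-4,0,42],[-4,0,54],[-4,0,62],[-4,0,66],[-4,0,66]], "spin": [0,0,0,0,0,0,0,0]}}

```text
t: 10.4
eef_pos: [0.5916, 0.1545, 0.1055]
orientation: [-0.001, -0.011, 1.0, -0.0]
contact_force: [0.5, 0.2, -0.1]
width: 0.702
```

Call:
{"fn": "jog_arm", "kwargs": {"gripper": [30,30,30,30,30,30,30,30], "delta_pos": [[0,0,0],[0,0,0],[0,0,0],[0,0,0],[0,0,0],[0,0,0],[0,0,0],[0,0,0]], "spin": [0,0,0,0,0,0,0,0], "force": 40}}

```text
t: 11.07
eef_pos: [0.5926, 0.1548, 0.1074]
orientation: [0.0, -0.011, 1.0, 0.0]
contact_force: [-0.4, -0.1, 4.0]
width: 0.418
```

Call:
{"fn": "jog_arm", "kwargs": {"gripper": [30,30,30,30,30,30,30,30], "delta_pos": [[0,0,-5],[0,0,-15],[0,0,-30],[0,0,-48],[0,0,-66],[0,0,-82],[0,0,-95],[0,0,-100]], "spin": [0,0,0,0,0,0,0,0]}}

```text
t: 11.73
eef_pos: [0.593, 0.1548, 0.2094]
orientation: [0.002, -0.011, 1.0, 0.0]
contact_force: [1.0, 0.4, -0.7]
width: 0.414
```

```bash
python3 - <<'E'
from h import *
o=get_obs();print(o['eef_pos'],o['contact_force'],o['joint_positions'],o['width'])
snap('wrist','w6'); snap('top','t6')
v=V('t6')
print('bay',[v.plane(*p,.012) for p in[(327,188),(343,194)]])
m=(v.p.max(2)<28).astype(np.uint8); n,l,st,ce=cv2.connectedComponentsWithStats(m)
for i in range(1,n):
    if 300<st[i,4]<4000: print(st[i],ce[i],v.plane(*ce[i],.003))
cv2.imwrite('pics/t6c.png',cv2.resize(v.p[140:240,140:400],(780,300),interpolation=cv2.INTER_CUBIC))
E
```

```text
[0.593  0.1548 0.2094] [ 1.0181  0.3557 -0.663 ] [-0.376   0.5697  0.0659  1.9427 -0.0604  0.6277  1.3204] 0.4140287213007045
bay [array([ 0.5904, -0.2833,  0.012 ]), array([ 0.5691, -0.3391,  0.012 ])]
```

View pics/w6.png

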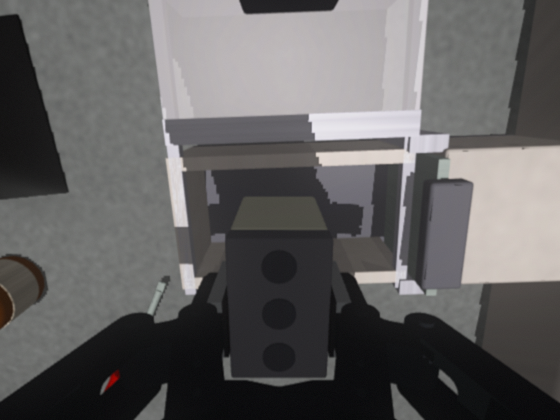

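View pics/t6c.png

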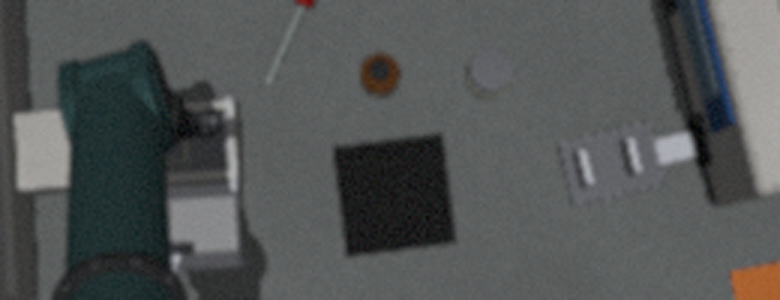

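```bash
python3 - <<'E'
from h import *
v=V('t6'); print(v.plane(271.6,204.7,.003))
go([.538,-.087,.20],91.3)
E
```

```text
[ 0.5332 -0.0895  0.003 ]
delta [  59.8844 -240.5551    7.8732] spin -0.01450575274979542 cur yaw 91.22747123625102 tilt [ 0.0022  0.0007 -1.    ] j7 1.3204989649567505
```

Call:
{"fn": "jog_arm", "kwargs": {"gripper": [30,30,30,30,30,30,30,30], "delta_pos": [[0,-12,0],[5,-40,0],[14,-76,0],[24,-114,0],[36,-152,0],[48,-190,0],[57,-222,0],[60,-240,0]], "spin": [0,0,0,0,0,0,0,0]}}

```text
t: 12.5
eef_pos: [0.5336, -0.0927, 0.2057]
orientation: [-0.003, -0.007, 1.0, -0.001]
contact_force: [0.1, -0.7, -2.2]
width: 0.422
```

Call:
{"fn": "jog_arm", "kwargs": {"gripper": [30,30,30,30,30,30,30,30], "delta_pos": [[0,0,5],[0,0,18],[0,0,34],[0,0,50],[0,0,66],[0,0,80],[0,0,90],[0,0,95]], "spin": [0,0,0,0,0,0,0,0]}}

```text
t: 13.17
eef_pos: [0.5364, -0.0862, 0.1099]
orientation: [-0.002, -0.011, 1.0, 0.0]
contact_force: [0.1, 0.7, -1.3]
width: 0.414
```

```bash
python3 - <<'E'
from h import *
o=get_obs();print(o['eef_pos'],o['contact_force'],o['joint_positions'],o['width'])
snap('wrist','w7')
E
```

```text
[ 0.5364 -0.0862  0.1099] [ 0.0668  0.6733 -1.3377] [ 0.0594  0.6696  0.023   2.1323 -0.0431  0.3437  1.7108] 0.41364413035310166
```

View pics/w7.png

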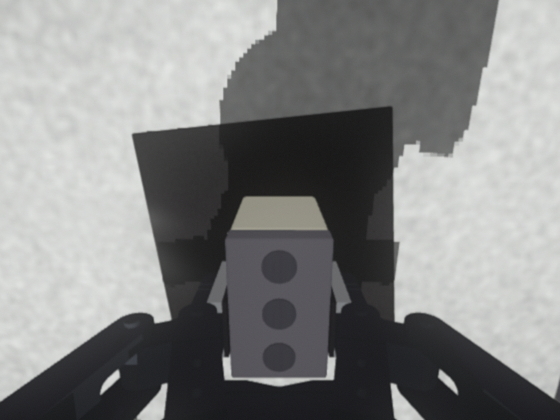

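Call:
{"fn": "jog_arm", "kwargs": {"gripper": [30,30,30,30,30,30,30,30], "delta_pos": [[0,0,2],[0,0,4],[0,0,6],[0,0,7],[0,0,8],[0,0,9],[0,0,10],[0,0,10]], "spin": [0,0,0,0,0,0,0,0]}}

```text
t: 13.88
eef_pos: [0.5374, -0.0865, 0.1019]
orientation: [-0.0, -0.011, 1.0, -0.0]
contact_force: [0.0, -0.5, -1.1]
width: 0.418
```

Call:
{"fn": "jog_arm", "kwargs": {"gripper": [30,30,30,30,30,30,30,30], "delta_pos": [[0,0,0.5],[0,0,1],[0,0,1.5],[0,0,2],[0,0,2.5],[0,0,3],[0,0,3],[0,0,3]], "spin": [0,0,0,0,0,0,0,0]}}

```text
t: 14.55
eef_pos: [0.5375, -0.0866, 0.1004]
orientation: [0.0, -0.011, 1.0, 0.0]
contact_force: [-3.2, 0.4, 11.6]
width: 0.416
```

Call:
{"fn": "jog_arm", "kwargs": {"gripper": [40,45,55,65,65,65,65,65], "delta_pos": [[0,0,-2],[0,0,-2],[0,0,-2],[0,0,-2],[0,0,-2],[0,0,-2],[0,0,-2],[0,0,-2]], "spin": [0,0,0,0,0,0,0,0]}}

```text
t: 15.22
eef_pos: [0.5374, -0.0865, 0.1008]
orientation: [-0.0, -0.011, 1.0, -0.0]
contact_force: [0.2, 0.1, 0.1]
width: 0.76
```

Call:
{"fn": "jog_arm", "kwargs": {"gripper": [65,65,65,65,65,65,65,65], "delta_pos": [[0,0,-5],[0,0,-18],[0,0,-38],[0,0,-60],[0,0,-82],[0,0,-100],[0,0,-114],[0,0,-120]], "spin": [0,0,0,0,0,0,0,0]}}

```text
t: 15.88
eef_pos: [0.5383, -0.0867, 0.2233]
orientation: [0.002, -0.011, 1.0, -0.0]
contact_force: [0.1, -0.0, 0.3]
width: 0.759
```

```bash
python3 - <<'E'
from h import *
o=get_obs();print(o['eef_pos'],o['joint_positions'],o['width'])
snap('wrist','w8'); v=V('w8')
C=v.cloud(); m=(C[...,2]>.055)&(C[...,2]<.07)&(v.d>0)
n,l,st,ce=cv2.connectedComponentsWithStats(m.astype(np.uint8))
for i in range(1,n):
    if st[i,4]>200:
        Q=C[l==i]; print(st[i],np.median(Q,0),Q.min(0),Q.max(0), cv2.minAreaRect(Q[:,:2].astype(np.float32)))
E
```

```text
[ 0.5383 -0.0867  0.2233] [ 0.0452  0.48    0.0421  2.0831 -0.0357  0.5753  1.7046] 0.7585393833288613
[ 502   88   58  254 2536] [0.5583 0.0883 0.0653] [0.4482 0.0817 0.055 ] [0.6301 0.0943 0.07  ] ((0.539103627204895, 0.08986416459083557), (0.18210378289222717, 0.008143365383148193), 2.6024138927459717)
[ 252  170   54   80 4156] [ 0.5301 -0.0868  0.0633] [ 0.5038 -0.1053  0.0554] [ 0.5607 -0.0683  0.066 ] ((0.5322995185852051, -0.08679048717021942), (0.05656803771853447, 0.03600802272558212), 1.2318559885025024)
[530 326  30  14 354] [0.6244 0.1196 0.0629] [0.6229 0.104  0.0551] [0.6265 0.1359 0.07  ] ((0.6243254542350769, 0.11990838497877121), (0.002449937630444765, 0.03196540102362633), 4.5266289710998535)
[ 267  344   52   42 1266] [ 0.6574 -0.0736  0.0602] [ 0.6451 -0.0935  0.055 ] [ 0.6842 -0.0516  0.0698] ((0.6635129451751709, -0.07365207374095917), (0.0359601266682148, 0.04241688549518585), 12.39744758605957)
```

View pics/w8.png

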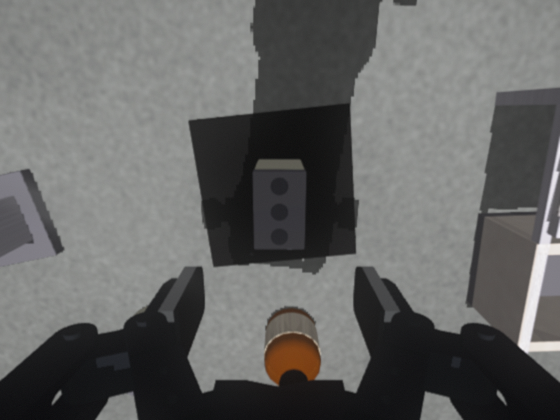

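```bash
python3 - <<'E'
from h import *
go([.56,-.31,.25],14.3)
E
```

```text
delta [ -16.899  -223.7119  -26.4626] spin 15.384686413698466 cur yaw 91.22343206849233 tilt [ 0.0042 -0.0004 -1.    ] j7 1.7045460439373492
```

Call:
{"fn": "jog_arm", "kwargs": {"gripper": [85,85,85,85,85,85,85,85], "delta_pos": [[0,-12,-10],[-3,-40,-20],[-6,-75,-26],[-9,-110,-26],[-12,-145,-26],[-15,-180,-26],[-17,-210,-26],[-17,-224,-26]], "spin": [0.6,1.9,3.3,4.7,6.1,7.5,8.9,10]}}

```text
t: 16.6
eef_pos: [0.5579, -0.3167, 0.2468]
orientation: [0.001, 0.419, 0.908, -0.002]
contact_force: [0.9, -0.5, -0.5]
width: 0.994
```

Call:
{"fn": "jog_arm", "kwargs": {"gripper": [85,85,85,85,85,85,85,85], "delta_pos": [[0,0,0],[0,0,0],[0,0,0],[0,0,0],[0,0,0],[0,0,0],[0,0,0],[0,0,0]], "spin": [1,2,3,4,5,5.4,5.4,5.4]}}

```text
t: 17.27
eef_pos: [0.5587, -0.3106, 0.2463]
orientation: [-0.001, 0.614, 0.789, -0.0]
contact_force: [-0.4, 0.4, 0.4]
width: 0.996
```

```bash
python3 - <<'E'
from h import *
o=get_obs();print(o['eef_pos'],o['joint_positions'],o['width'])
snap('wrist','w9'); v=V('w9')
C=v.cloud(); 
for a,b in((.055,.085),(.009,.02)):
  m=(C[...,2]>a)&(C[...,2]<b)&(v.d>0)
  n,l,st,ce=cv2.connectedComponentsWithStats(m.astype(np.uint8))
  for i in range(1,n):
    if st[i,4]>150:
        Q=C[l==i]; print(st[i],np.median(Q,0),Q.min(0),Q.max(0), cv2.minAreaRect(Q[:,:2].astype(np.float32)))
E
```

```text
[ 0.5587 -0.3106  0.2463] [ 0.1478  0.5853  0.4218  1.8684 -0.3338  0.759   1.0002] 0.9962795001815874
[ 435   62   75   74 4246] [ 0.6687 -0.1992  0.0601] [ 0.6446 -0.2241  0.055 ] [ 0.6947 -0.175   0.0624] ((0.6698701977729797, -0.1996147483587265), (0.049051277339458466, 0.049464546144008636), 73.11744689941406)
[254 196  55  17 853] [ 0.5572 -0.3036  0.0717] [ 0.5375 -0.3128  0.0551] [ 0.5773 -0.2965  0.0745] ((0.557635486125946, -0.30482247471809387), (0.03993202745914459, 0.008445142768323421), 13.172569274902344)
[254 262  52  20 929] [ 0.5703 -0.3574  0.0711] [ 0.5504 -0.3675  0.0551] [ 0.5907 -0.3506  0.0738] ((0.5706048011779785, -0.3593181371688843), (0.03988948091864586, 0.009146898053586483), 13.40296459197998)
[ 182  348  219   32 5095] [ 0.5997 -0.4339  0.0706] [ 0.5139 -0.4684  0.055 ] [ 0.6923 -0.4143  0.085 ] ((0.6014503240585327, -0.4362543225288391), (0.18601204454898834, 0.012686620466411114), 16.250940322875977)
[  9   0  23  20 333] [ 0.3265 -0.2161  0.0127] [ 0.3187 -0.2239  0.009 ] [ 0.3331 -0.2084  0.0161] ((0.32646405696868896, -0.2167179137468338), (0.0175
[... 408 characters left out ...]
0032), (0.14627425372600555, 0.1615375131368637), 13.358485221862793)
[  0 192  23  45 346] [ 0.3305 -0.3826  0.0148] [ 0.3157 -0.407   0.009 ] [ 0.3341 -0.3691  0.02  ] ((0.3272872865200043, -0.38625913858413696), (0.012548130005598068, 0.03958817943930626), 18.672286987304688)
[208 325  40   8 255] [ 0.5422 -0.4558  0.0144] [ 0.5228 -0.461   0.009 ] [ 0.5603 -0.4511  0.02  ] ((0.5415632724761963, -0.45584914088249207), (0.03865412622690201, 0.0024045996833592653), 13.290538787841797)
[469 329  82   9 484] [ 0.8182 -0.3903  0.0146] [ 0.7799 -0.3998  0.009 ] [ 0.8539 -0.3814  0.0199] ((0.8167967796325684, -0.39057955145835876), (0.07594509422779083, 0.002728034043684602), 13.097661972045898)
```

View pics/w9.png

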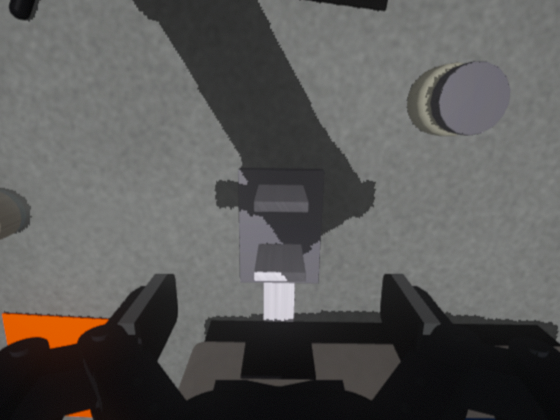

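```bash
python3 - <<'E'
from h import *
go([.5323,-.0868,.20],1.3)
E
```

```text
delta [223.3898  29.2807  46.5229] spin 2.5807179320791533 cur yaw 14.20358966039576 tilt [-0.0011  0.0001 -1.    ] j7 1.0002289923645773
```

Call:
{"fn": "jog_arm", "kwargs": {"gripper": [85,85,85,85,85,85,85,85], "delta_pos": [[12,2,0],[40,5,5],[75,10,10],[110,15,20],[145,20,30],[180,25,40],[210,29,45],[223,29,46]], "spin": [0.2,0.5,1,1.5,2,2.4,2.6,2.6]}}

```text
t: 17.98
eef_pos: [0.5315, -0.0816, 0.1994]
orientation: [-0.003, 0.697, 0.717, -0.0]
contact_force: [-0.2, 1.0, 1.0]
width: 0.993
```

Call:
{"fn": "jog_arm", "kwargs": {"gripper": [85,85,85,85,85,85,85,85], "delta_pos": [[0,0,0],[0,0,0],[0,0,0],[0,0,2],[0,0,8],[0,0,16],[0,0,20],[0,0,20]], "spin": [0,0,0,0,0,0,0,0]}}

```text
t: 18.65
eef_pos: [0.5318, -0.0872, 0.1796]
orientation: [-0.001, 0.7, 0.714, -0.001]
contact_force: [0.5, -0.8, 0.0]
width: 0.996
```

```bash
python3 - <<'E'
from h import *
snap('wrist','w10'); v=V('w10')
go([.5323,-.0868,.102],1.3)
C=v.cloud(); m=(C[...,2]>.055)&(C[...,2]<.07)&(v.d>0)
n,l,st,ce=cv2.connectedComponentsWithStats(m.astype(np.uint8))
for i in range(1,n):
    if st[i,4]>200:
        Q=C[l==i]; print(st[i],np.median(Q,0),Q.min(0),Q.max(0), cv2.minAreaRect(Q[:,:2].astype(np.float32)))
E
```

```text
delta [ 0.3069  0.4005 78.0371] spin -0.021118891871654454 cur yaw 1.1944055406417269 tilt [-0.0018  0.0001 -1.    ] j7 0.5767258827066762
[ 475  183   76   71 2811] [ 0.6577 -0.066   0.0602] [ 0.6456 -0.0936  0.055 ] [ 0.6857 -0.0509  0.07  ] ((0.6639935970306396, -0.0715198665857315), (0.04274165257811546, 0.036620449274778366), 70.07059478759766)
[ 232  208   99   63 6022] [ 0.5319 -0.0846  0.0633] [ 0.504  -0.1052  0.0551] [ 0.5604 -0.0682  0.0662] ((0.5321308374404907, -0.08660534769296646), (0.05622931569814682, 0.03623712435364723), 1.2127612829208374)
```

View pics/w10.png

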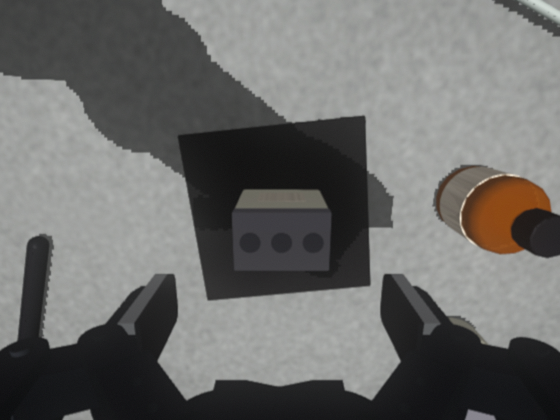

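Call:
{"fn": "jog_arm", "kwargs": {"gripper": [85,85,85,85,85,85,85,85], "delta_pos": [[0,0,6],[0,0,18],[0,0,32],[0,0,46],[0,0,60],[0,0,70],[0,0,76],[0,0,78]], "spin": [0,0,0,0,0,0,0,0]}}

```text
t: 19.37
eef_pos: [0.532, -0.0868, 0.1016]
orientation: [-0.001, 0.699, 0.715, -0.001]
contact_force: [0.1, 0.1, -0.2]
width: 0.995
```

Call:
{"fn": "jog_arm", "kwargs": {"gripper": [50,50,50,50,50,50,50,50], "delta_pos": [[0,0,0],[0,0,0],[0,0,0],[0,0,0],[0,0,0],[0,0,0],[0,0,0],[0,0,0]], "spin": [0,0,0,0,0,0,0,0], "force": 40}}

```text
t: 20.03
eef_pos: [0.533, -0.087, 0.1036]
orientation: [0.0, 0.699, 0.715, 0.0]
contact_force: [-0.7, -0.1, 5.4]
width: 0.648
```

Call:
{"fn": "jog_arm", "kwargs": {"gripper": [50,50,50,50,50,50,50,50], "delta_pos": [[0,0,-5],[0,0,-15],[0,0,-30],[0,0,-48],[0,0,-66],[0,0,-80],[0,0,-88],[0,0,-90]], "spin": [0,0,0,0,0,0,0,0]}}

```text
t: 20.7
eef_pos: [0.533, -0.0868, 0.1945]
orientation: [0.001, 0.699, 0.715, 0.001]
contact_force: [0.6, 0.0, -1.3]
width: 0.65
```

```bash
python3 - <<'E'
from h import *
snap('wrist','w11'); v=V('w11')
o=get_obs(); print(o['eef_pos'],o['width'])
go([.5641,-.3321,o['eef_pos'][2]],13.4)
C=v.cloud(); m=(C[...,2]>.135)&(C[...,2]<.175)&(v.d>0)
n,l,st,ce=cv2.connectedComponentsWithStats(m.astype(np.uint8))
for i in range(1,n):
    if st[i,4]>200:
        Q=C[l==i]; print(st[i],np.median(Q,0),Q.min(0),Q.max(0), cv2.minAreaRect(Q[:,:2].astype(np.float32)))
E
```

```text
[ 0.5328 -0.0867  0.1939] 0.6490367447181432
delta [-246.0228   25.9739    0.0458] spin -2.430750987133334 cur yaw 1.2462450643333376 tilt [ 0.0016  0.     -1.    ] j7 0.5664536661191624
[  118   252   323   108 21295] [ 0.5322 -0.0793  0.1542] [ 0.4819 -0.1053  0.135 ] [ 0.5823 -0.0675  0.175 ] ((0.5322352051734924, -0.08639771491289139), (0.10047846287488937, 0.03707689419388771), 1.187817096710205)
```

View pics/w11.png

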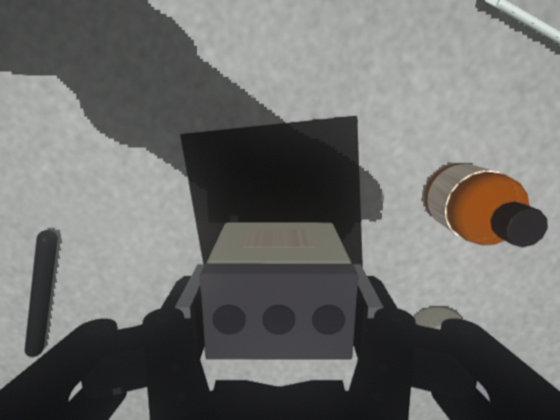

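Call:
{"fn": "jog_arm", "kwargs": {"gripper": [50,50,50,50,50,50,50,50], "delta_pos": [[-12,1,-3],[-40,4,-8],[-76,8,-12],[-114,12,-15],[-154,17,-15],[-194,22,-15],[-228,25,-15],[-246,26,-15]], "spin": [-0.1,-0.4,-0.8,-1.3,-1.7,-2.1,-2.4,-2.4]}}

```text
t: 21.42
eef_pos: [0.5623, -0.3397, 0.2075]
orientation: [0.001, 0.623, 0.782, -0.002]
contact_force: [0.3, -0.7, -1.9]
width: 0.652
```

Call:
{"fn": "jog_arm", "kwargs": {"gripper": [50,50,50,50,50,50,50,50], "delta_pos": [[0,0,0],[0,0,0],[0,0,0],[0,0,0],[0,0,0],[0,0,0],[0,0,0],[0,0,0]], "spin": [0,0,0,0,0,0,0,0]}}

```text
t: 22.08
eef_pos: [0.564, -0.3316, 0.208]
orientation: [-0.0, 0.621, 0.784, 0.0]
contact_force: [0.2, 0.2, -1.9]
width: 0.648
```

```bash
python3 - <<'E'
from h import *
snap('wrist','w12'); v=V('w12')
o=get_obs(); print(o['eef_pos'],o['width'],o['contact_force'])
go([.5641,-.3321,.14],13.4)
C=v.cloud(); m=(C[...,2]>.055)&(C[...,2]<.076)&(v.d>0)&(C[...,0]<.62)
n,l,st,ce=cv2.connectedComponentsWithStats(m.astype(np.uint8))
for i in range(1,n):
    if st[i,4]>100:
        Q=C[l==i]; print(st[i],np.median(Q,0),Q.min(0),Q.max(0), cv2.minAreaRect(Q[:,:2].astype(np.float32)))
E
```

```text
[ 0.564  -0.3318  0.208 ] 0.6514512146186923 [ 0.2904  0.6115 -1.3815]
delta [-0.3368  0.0187 68.0159] spin -0.02531344421636561 cur yaw 13.273432778918172 tilt [ 0.0001 -0.     -1.    ] j7 1.0257138193992328
[ 247  177   66   19 1170] [ 0.5573 -0.3039  0.0718] [ 0.5377 -0.313   0.0551] [ 0.5774 -0.2967  0.0744] ((0.5575737953186035, -0.3049374222755432), (0.03953142836689949, 0.008516155183315277), 13.43465518951416)
[ 201  360  123   22 2196] [ 0.5764 -0.4393  0.0661] [ 0.5314 -0.4543  0.055 ] [ 0.6199 -0.4284  0.076 ] ((0.57515549659729, -0.4408891499042511), (0.09108482301235199, 0.005769519601017237), 14.201781272888184)
```

View pics/w12.png

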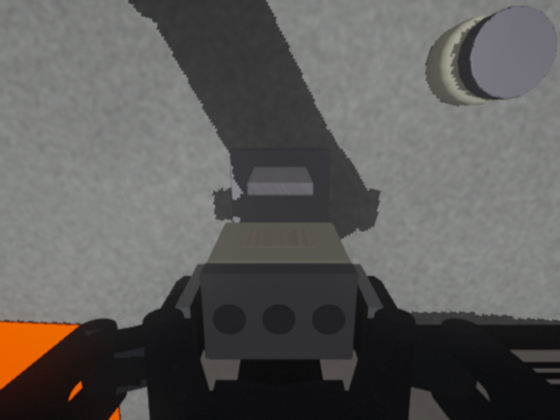

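Call:
{"fn": "jog_arm", "kwargs": {"gripper": [50,50,50,50,50,50,50,50], "delta_pos": [[0,0,5],[0,0,14],[0,0,25],[0,0,36],[0,0,46],[0,0,54],[0,0,58],[0,0,60]], "spin": [0,0,0,0,0,0,0,0]}}

```text
t: 22.8
eef_pos: [0.5634, -0.332, 0.1466]
orientation: [-0.001, 0.621, 0.784, -0.0]
contact_force: [0.5, 0.2, -2.3]
width: 0.65
```

Call:
{"fn": "jog_arm", "kwargs": {"gripper": [50,50,50,50,50,50,50,50], "delta_pos": [[0,0,4],[0,0,9],[0,0,14],[0,0,19],[0,0,24],[0,0,28],[0,0,31],[0,0,32]], "spin": [0,0,0,0,0,0,0,0]}}

```text
t: 23.47
eef_pos: [0.5636, -0.332, 0.1152]
orientation: [-0.0, 0.621, 0.784, -0.0]
contact_force: [-1.0, 0.8, -2.3]
width: 0.65
```

Call:
{"fn": "jog_arm", "kwargs": {"gripper": [50,50,50,50,50,50,50,50], "delta_pos": [[0,0,1],[0,0,1.5],[0,0,2],[0,0,2.5],[0,0,3],[0,0,3.5],[0,0,4],[0,0,4]], "spin": [0,0,0,0,0,0,0,0]}}

```text
t: 24.13
eef_pos: [0.5639, -0.3323, 0.1126]
orientation: [0.0, 0.621, 0.784, 0.0]
contact_force: [-0.8, 0.8, 3.7]
width: 0.647
```

```bash
python3 - <<'E'
from h import *
snap('wrist','w13')
o=get_obs(); print(o['eef_pos'],o['width'],o['contact_force'])
E
```

```text
[ 0.5639 -0.3323  0.1126] 0.6497998429178901 [-1.4896  0.5043  5.3093]
```

View pics/w13.png

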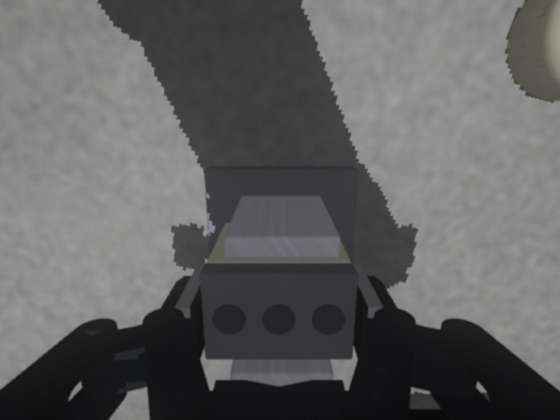

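Seated on the bay floor at z = 0.1126 as predicted, between the cheeks. I release it and rise.

Call:
{"fn": "jog_arm", "kwargs": {"gripper": [58,62,68,74,80,80,80,80], "delta_pos": [[0,0,-1],[0,0,-1],[0,0,-1],[0,0,-1],[0,0,-1],[0,0,-1],[0,0,-1],[0,0,-1]], "spin": [0,0,0,0,0,0,0,0]}}

```text
t: 24.85
eef_pos: [0.5638, -0.3322, 0.1128]
orientation: [-0.0, 0.621, 0.784, -0.0]
contact_force: [-0.4, -0.2, -0.6]
width: 0.941
```

Call:
{"fn": "jog_arm", "kwargs": {"gripper": [80,80,80,80,80,80,80,80], "delta_pos": [[0,0,-5],[0,0,-18],[0,0,-38],[0,0,-62],[0,0,-88],[0,0,-108],[0,0,-122],[0,0,-130]], "spin": [0,0,0,0,0,0,0,0]}}

```text
t: 25.52
eef_pos: [0.5645, -0.3329, 0.246]
orientation: [0.002, 0.621, 0.784, 0.0]
contact_force: [-0.3, 0.1, -1.1]
width: 0.938
```

```bash
python3 - <<'E'
from h import *
snap('wrist','w14'); snap('scene','s14'); snap('top','t14'); v=V('w14')
C=v.cloud(); m=(C[...,2]>.055)&(C[...,2]<.08)&(v.d>0)&(C[...,0]<.62)&(C[...,1]>-.40)
n,l,st,ce=cv2.connectedComponentsWithStats(m.astype(np.uint8))
for i in range(1,n):
    if st[i,4]>100:
        Q=C[l==i]; print(st[i],np.median(Q,0),Q.min(0),Q.max(0), cv2.minAreaRect(Q[:,:2].astype(np.float32)))
t=V('t14')
for p in[(266,165),(303,163),(171,188),(245,130)]: print(t.pt(*p))
E
```

```text
[251 165  56  16 826] [ 0.5575 -0.304   0.0719] [ 0.5378 -0.3132  0.0552] [ 0.5773 -0.2966  0.0742] ((0.5576146841049194, -0.3049166202545166), (0.03905678540468216, 0.008366131223738194), 13.357426643371582)
[ 239  184   78   70 4840] [ 0.5643 -0.3343  0.0721] [ 0.5322 -0.3674  0.0551] [ 0.5939 -0.3086  0.075 ] ((0.5645506381988525, -0.33910924196243286), (0.05593440309166908, 0.05082131177186966), 12.806377410888672)
[ 0.6605 -0.0712  0.0929]
[ 0.6718 -0.197   0.0585]
[0.5836 0.2428 0.1034]
[0.7934 0.0023 0.0234]
```

View pics/w14.png

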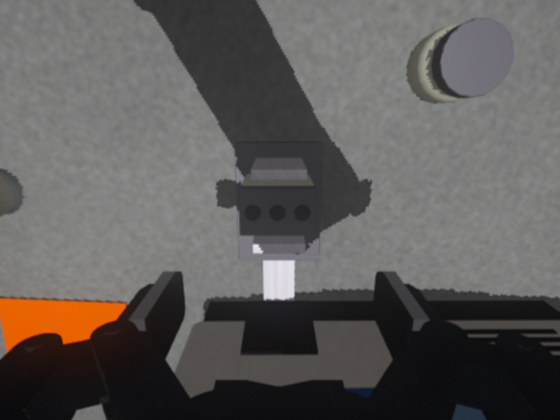

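View pics/s14.png

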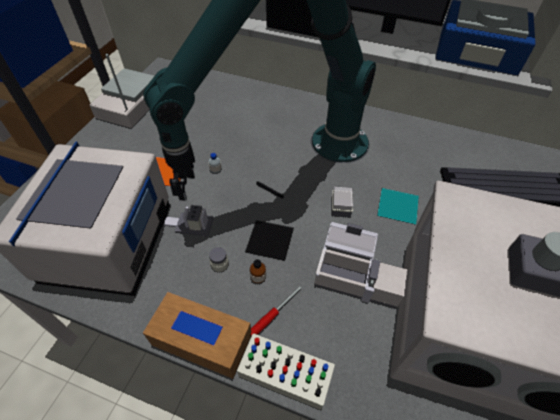

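```bash
python3 -c "
from station import *
print(sign_off())"
```

```text
the job is handed in; nothing more can be done
None
```

The job is done and handed in at about 25.7 s on the robot's clock; `sign_off` gave no verdict.

- **Gate:** I pressed it down to its hard stop at 17 N, with its top at 108 mm, before touching the hatch. In the last pictures it is still down. The final top-camera reading there was 103 mm, which I put down to that camera's coarse resolution at that spot.
- **Hatch:** It is pushed about 94 of its 95 mm open and was still open in the final scene picture.
- **Mat:** The cartridge stood released on the dark mat, within about 3 mm of its centre each way.
- **Bay:** I took it again by its two ends, and it sits on the bay floor between the cheeks. Its top is at 72 mm, its length is within about 1° of the bay's axis, and along the bay it is centred to about 1 mm.
- **Bystanders:** The bottle, jar and screwdriver read in the same places as at the start, within a millimetre or so across the bench.

The gripper is clear of everything. No check failed. One final measurement was less clean: the cartridge's outline merged with one cheek, so its position across the bay comes from the gripper's pose at release, about 0.3 mm off centre.

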